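# Tip the square tin mouth-down and slide it onto the drying sheet

### The arm

A 6-joint arm with a two-finger parallel gripper is mounted at the origin on the work surface. World frame = base frame: x ahead of the robot, y to its left, z up, the work surface at z = 0. Lengths are in mm, angles in rad, forces in N, time in s.
With the tool pointing down it reaches from about 400 to 925 mm from the base axis. Payload 12.5 kg.
Tool frame: the origin (TCP) lies midway between the tips of the shut fingers; the grasp point (between the pads) lies 19 mm behind it (env.tcp_to_grasp is the distance from the TCP to the grasp point, in mm); z points along the fingers, y is the line along which they close (so a half turn about z gives the same grasp; the last joint's range is limited). The gripper opens to 95 mm and grips with 3 to 60 N. Pads are 20 mm wide; open, the fingers measure 119 mm over their backs; the gripper's body (75 mm by 180 mm) begins 59 mm behind the grasp point.
Start: joints at [-1.393, 0.491, 1.559, -0, 1.092, -0.106], TCP at [175.026, -600.01, 214.661] pointing down, gripper open.
Joint ranges: [-3.1, 3.1], [-0.84, 2.19], [0.05, 2.79], [-1.13, 4.28], [0.06, 2.93], [-2.69, 2.69]. Speed limits (rad/s): [2.22, 2.22, 2.79, 3.14, 3.14, 3.14].

### API

Orientations are given as [roll, pitch, yaw] about the fixed x, y, z axes, in that order (R = Rz(yaw) Ry(pitch) Rx(roll)).
In Python, from cell import env gives the robot as it stands. The module is installed in compiled form; this text tells all that it offers.
- The arm moves only by the tool step_arm, never from a script. Its argument "plan" is a list that holds one entry, the list of rows, each a list of 5 numbers: the shift along the tool's x, y, z in mm, then the turn about the tool's z in degrees, then the opening, from -1 (shut) to 1 (fully open). A call has 1 to 8 rows; each row is the pose to reach, as a shift and turn from the pose commanded when the call began, along the tool's axes at that moment; what a row does not reach only later rows make up. A row lasts 1/12 s, in which the tool goes at most 41.7 mm and 7.16 degrees, less where a joint would pass 70% of its speed; a pose out of reach is approached as far as the arm can. A call with a gripper value outside its range is refused whole. The fingers move at their own pace and stop on an object; the grip force is fixed at half the most. Time passes only in rows, so rows that repeat a pose let the fingers close. It gives the time, the measured TCP pose, the force, the opening and the grip force at its end, in the units of the state.
- env.state(): the state, without advancing time (a new reading comes with each control period).
- env.read_camera(name): name is "scene" or "side" or "wrist"; returns the picture (420x560x3 uint8, blue, green, red); there is no depth.
- env.get_calibration(name): a dict with "K" (3x3 intrinsics, pixels), "extrinsics" (4x4, takes a point from world to camera coordinates). Camera axes: x right, y up, looking along -z (the intrinsics and any distortion apply to the point x, -y, -z); pixel columns grow to the right and rows downward; lengths in mm; the calibration is good to about 2 mm. The wrist camera is an equidistant fisheye: a pixel r from the principal point sees the ray r / f radians off the axis. A picture is of the moment at which its call begins: read the wrist's pose just before it. get_calibration takes no time and is no camera call; for the wrist camera it gives the pose at the moment of the call.
- env.job_done(): hands the job in; it is judged then, once.
The state is a dict: "t": time; "joints": joint angles; "qvel": joint speeds; "tau": joint torques, N m; "eef_pos": TCP position; "tcp_rot": TCP orientation; "ft_force": force on the tool from outside, world axes, zero at the start; "moment": the same for the moment, N m; "opening": opening from 0.0 (shut) to 1.0 (fully open); "grip_force": force on a finger pad.
Only numpy, scipy, OpenCV 4.12 (cv2) and the standard library are available. Lean on these libraries where they do the work, as an engineer would, in place of code of your own. Each camera call takes 0.05 s, during which the arm holds its last target. There are 200 camera calls.

### The job

Turn the square metal tin upside down, so that it stands flat on its mouth in the middle of the white paper sheet to drain. Do not pick the tin up: tip it over on the table and slide it across. Leave everything else on the table where it stands.

Things in the scene. Friction and masses are not known exactly. Their poses are not given: they have to be found in the camera images.
- tin_mid (a point): Centre (50 mm above its underside) of a plain metal tin: a square pot 70 x 70 mm, 100 mm tall, walls and floor 4 mm, open top, about 0.3 kg. Starts standing mouth-up. Axes: z from its floor to its mouth, -x out through the face with the handle. Pushed near the top of a face, the finger rising with the face, it tips over its far bottom edge; pushed low it slides.
- tin_handle (a point): Middle of the outer bar's inner face of the tin's handle, 92 mm from the tin's axis; axes as tin_mid. The handle is a flat loop in the tin's xz plane, 18 mm wide (along y), out 65 mm from its face; its arms lie 20-28 and 67-75 mm from the underside, all 8 mm thick. When the tin lies handle up, pushing the handle near its end towards the mouth tips it on over its mouth edge.
- tin_mouth (a point): The centre of the tin's mouth, 100 mm above its underside, in the plane of the rim; axes as those of tin_mid.
- sheet: The white paper sheet, 170 x 170 mm, lying flat and fixed on the green cutting mat; sheet and mat are flush with the table, nothing catches on them. Origin at the sheet's centre, at table height.
- cone: Upright thread cone, 60 mm across its foot and 105 mm tall, beside the tin at the start; bystander; origin at the centre of its underside.
- glue: Upright white glue bottle, 52 mm across, 120 mm tall, on the tin's other side at the start; bystander; origin at the centre of its underside.
- jar: Lidded glass jar, 60 mm across, 75 mm tall, standing close in front of the sheet, on the side from which the tin comes; bystander; origin at the centre of its underside.
- spool: Wooden spool with blue thread, standing, 60 mm across, 60 mm tall, behind the sheet; bystander; origin at the centre of its underside.
- tape: Brown cardboard ring (empty roll core) lying flat, 90 mm across, 30 mm tall; bystander; origin at the centre of its underside.
- mug: White ceramic mug, 76 mm across, 90 mm tall, whose handle sticks out about 40 mm along its +y; bystander; origin at the centre of its underside.

How it is judged (in metres and radians):
At the end, for the whole second after the job is handed in: The tin stands still on its mouth (its axis within about 6 degrees of upside down, its rim within 6 mm of the table), with its centre within 35 mm of the sheet's centre; its heading does not matter (angle between tin_mid's own z axis and vertical above 3.04 rad and height (world z) of tin_mouth below 0.006 m and horizontal distance between tin_mid and sheet below 0.035 m and linear speed of tin below 0.02 m/s); the robot touches nothing.
It fails at once if the tin is picked up: its centre rises above 120 mm (tipping raises it to about 65 mm) (height (world z) of tin_mid above 0.12 m).
It fails at once if a bystander is shoved more than 30 mm from its place, or knocked over (distance of any of cone, glue, jar, spool, tape, mug from where it was at the start of the episode above 0.03 m or angle between any of cone, glue, jar, spool, tape, mug's own z axis and vertical above 0.6 rad).
It also fails if it takes over 72 s, if anything falls off the work surface, if the arm or the gripper's body presses on something with over 40 N, if the wrist force passes 120 N, or if a joint passes its speed limit or range.

## Working session

There is one attempt and no reset: what is moved stays moved. The work goes in short steps, Python scripts to look and compute and a tool call to move; the robot and the scene stay as the last step left them, time stands still between calls to the robot, and variables do not carry over. Pictures are saved under pics/ and viewed, at most 10 in all, crops included, and the job is handed in when it is done.

Besides the shell and the picture viewer there is one more tool, called after ">>>" as name(argument=value, ...) on one line, values as JSON. step_arm: Moves the arm, as the interface text tells. Its arguments: {"type":"object","properties":{"plan":{"type":"array"}},"required":["plan"]}

```bash
mkdir -p pics; cat > h.py <<'E'
import numpy as np, cv2
from cell import env
def ray(cal,u,v):
    K=np.array(cal["K"]);E=np.array(cal["extrinsics"]);R=E[:3,:3];t=E[:3,3]
    d=np.array([(u-K[0,2])/K[0,0],-(v-K[1,2])/K[1,1],-1.])
    return -R.T@t, R.T@d
def onz(cal,u,v,z):
    o,d=ray(cal,u,v);return o+d*(z-o[2])/d[2]
def proj(cal,p):
    K=np.array(cal["K"]);E=np.array(cal["extrinsics"]);c=E[:3,:3]@np.array(p)+E[:3,3]
    return K[0,0]*c[0]/-c[2]+K[0,2],K[1,1]*-c[1]/-c[2]+K[1,2]
E
python3 - <<'E'
from h import *
ims=[env.read_camera(n) for n in("scene","side")]
for n,i in zip(("scene","side"),ims): cv2.imwrite(f"pics/{n}0.png",i)
for n in("scene","side"):
    c=env.get_calibration(n);print(n,{k:np.round(np.array(v),3).tolist() for k,v in c.items()})
print(env.state())
E
```

```text
scene {'K': [[534.164, 0.0, 279.462], [0.0, 534.164, 211.646], [0.0, 0.0, 1.0]], 'extrinsics': [[-0.615, 0.789, -0.014, 340.679], [-0.646, -0.493, 0.583, 329.196], [0.453, 0.367, 0.813, -1620.694], [0.0, 0.0, 0.0, 1.0]]}
side {'K': [[423.758, 0.0, 278.198], [0.0, 423.758, 212.913], [0.0, 0.0, 1.0]], 'extrinsics': [[-0.968, -0.25, 0.006, 542.992], [0.2, -0.76, 0.618, -153.757], [-0.15, 0.6, 0.786, -1235.395], [0.0, 0.0, 0.0, 1.0]]}
{'t': 0.1, 'joints': array([-1.39262416e+00,  4.91464010e-01,  1.55935452e+00, -9.91669573e-07,
        1.09171841e+00, -1.05599510e-01]), 'qvel': array([ 0.00035447, -0.00070585, -0.00252844,  0.00151054,  0.00052015,
       -0.0007759 ]), 'tau': array([ 3.22052409e-03, -6.13621473e+01, -2.58606219e+01,  6.94017252e-02,
        4.70313686e-02, -6.53581901e-05]), 'eef_pos': array([ 174.97214923, -599.7961346 ,  214.15380737]), 'tcp_rot': array([-3.14065353e+00, -9.86566357e-05,  2.83772091e-01]), 'ft_force': array([ 0.25897869, -0.48582668,  0.19970123]), 'moment': array([-0.0425576 , -0.00877294,  0.01625576]), 'grip_force': 0.0, 'opening': 0.9987926928911596}
```

View pics/scene0.png

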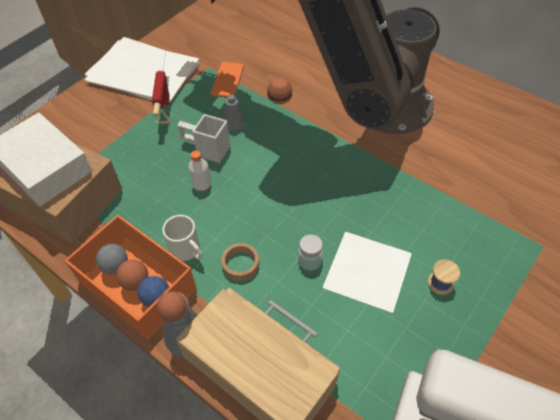

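View pics/side0.png

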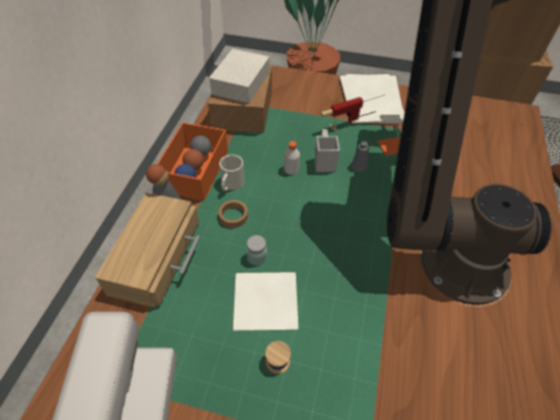

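The scene view shows the tin at (210,138) with its handle to the left at (187,130). The cone is at (234,115), the glue at (200,173), the jar at (311,252), the sheet at (368,270), and the mug at (182,240).

```bash
python3 - <<'E'
from h import *
a=cv2.imread("pics/scene0.png");b=cv2.imread("pics/side0.png")
A=cv2.resize(a[90:200,165:255],None,fx=4.4,fy=5,interpolation=cv2.INTER_CUBIC)
A=cv2.resize(a[90:200,165:255],None,fx=5,fy=5,interpolation=cv2.INTER_CUBIC)
B=cv2.resize(b[115:195,275:375],None,fx=3.4,fy=3.4,interpolation=cv2.INTER_CUBIC)
o=np.zeros((550,800,3),np.uint8);o[:550,:450]=A;o[:272,455:795]=B
cv2.imwrite("pics/crop.png",o)
cs,cd=env.get_calibration("scene"),env.get_calibration("side")
for n,im,c in(("scene",a,cs),("side",b,cd)):
    h=cv2.cvtColor(im,cv2.COLOR_BGR2HSV)
    m=cv2.inRange(h,(0,0,190),(60,60,255))
    k,l,s,ce=cv2.connectedComponentsWithStats(m)
    for i in range(1,k):
        if s[i,4]>1500:
            cn=cv2.findContours((l==i).astype(np.uint8),0,2)[0][0]
            P=onz(c,*ce[i],0);q=cv2.boxPoints(cv2.minAreaRect(cn));print(n,s[i],P.round(),[onz(c,*x,0)[:2].round().tolist() for x in q])
for nm,u,v,z,u2,v2 in(("jar top",311,244,75,257,243),("spool top",445,269,60,278,350),("tape",241,261,15,233,213),("mug top",180,230,90,232,162),("glue base",201,187,0,292,171),("cone base",235,130,0,361,168)):
    print(nm,onz(cs,u,v,z).round(),onz(cd,u2,v2,z).round())
E
```

```text
scene [  85   37  113   63 3654] [ 351. -743.    0.] [[496.0, -835.0], [301.0, -1003.0], [188.0, -626.0], [383.0, -495.0]]
scene [   0  113   84   75 3644] [ 778. -712.    0.] [[841.0, -846.0], [626.0, -839.0], [702.0, -594.0], [897.0, -614.0]]
scene [ 323  232   89   81 4498] [537. 255.   0.] [[643.0, 195.0], [475.0, 138.0], [427.0, 315.0], [593.0, 358.0]]
scene [ 426  350  134   70 5912] [624. 607.   0.] [[718.0, 497.0], [604.0, 477.0], [534.0, 742.0], [646.0, 748.0]]
side [ 341   74   63   48 2034] [ 350. -750.    0.] [[504.0, -852.0], [263.0, -958.0], [220.0, -631.0], [436.0, -541.0]]
side [ 234  273   64   57 3478] [531. 256.   0.] [[642.0, 194.0], [467.0, 148.0], [429.0, 312.0], [589.0, 354.0]]
side [  59  314   69  106 4562] [892. 536.   0.] [[912.0, 662.0], [996.0, 389.0], [870.0, 389.0], [807.0, 658.0]]
side [ 123  349   49   71 2547] [747. 541.   0.] [[771.0, 625.0], [824.0, 455.0], [725.0, 446.0], [683.0, 616.0]]
jar top [597. 127.  75.] [590. 125.  75.]
spool top [458. 404.  60.] [458. 400.  60.]
tape [706.   1.  15.] [708.  -3.  15.]
mug top [ 760. -134.   90.] [ 753. -147.   90.]
glue base [ 590. -240.    0.] [ 574. -242.    0.]
cone base [ 373. -306.    0.] [ 345. -318.    0.]
```

View pics/crop.png

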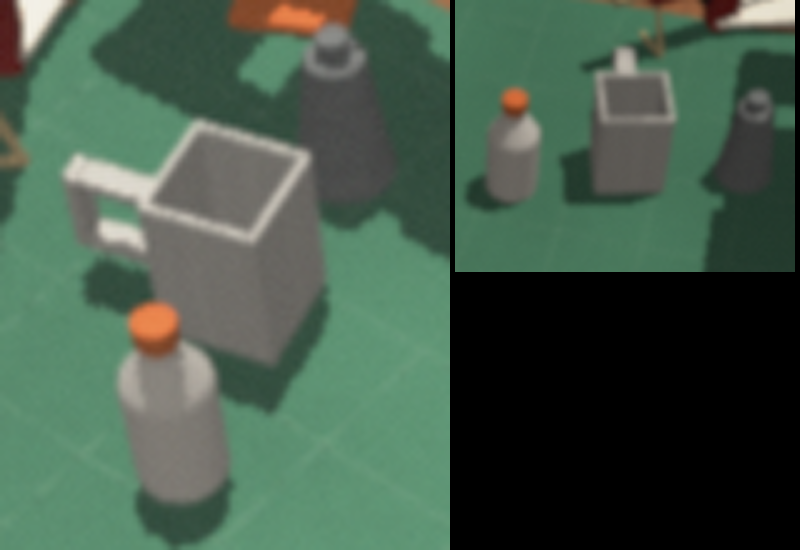

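The crop gives the rim corners: scene ≈ (204.4,114.4), (227,121), (216,138), (194.6,130.6), with the handle end near (180,123). In the side view the tin mouth is about x 317–339, y 137–151.

```bash
python3 - <<'E'
from h import *
cs,cd=env.get_calibration("scene"),env.get_calibration("side")
f=lambda x,y:(165+x/5-.4,90+y/5-.4)
g=lambda x,y:(275+(x-455)/3.4-.35,115+y/3.4-.35)
A=np.array([onz(cs,*f(*p),100)[:2] for p in((197,122),(310,155),(255,240),(148,203))])
B=np.array([onz(cd,*g(*p),100)[:2] for p in((597,73),(668,73),(674,120),(600,122))])
for Q in(A,B):
    c=Q.mean(0);print(Q.round(),"centre",c.round(1),"sides",np.linalg.norm(Q-np.roll(Q,-1,0),axis=1).round(),"ang",np.degrees([np.arctan2(*(d[::-1])) for d in np.roll(Q,-1,0)-Q]).round())
print("handle end z75",onz(cs,*f(78,165),75).round(), onz(cd,*g(626,50),75).round())
print("bottom corner",onz(cs,*f(275,362),0).round(),onz(cd,*g(597,192),0).round(),onz(cd,*g(662,192),0).round())
print("glue cap",onz(cs,*f(155,320),120).round(),onz(cd,*g(516,99),120).round(),"cone top",onz(cs,*f(332,42),105).round(),onz(cd,*g(758,99),105).round())
E
```

```text
[[ 448. -343.]
 [ 430. -277.]
 [ 495. -259.]
 [ 509. -322.]] centre [ 470.3 -300.2] sides [69. 68. 65. 65.] ang [ 105.   16.  -77. -161.]
[[ 513. -327.]
 [ 445. -345.]
 [ 428. -280.]
 [ 496. -259.]] centre [ 470.3 -302.6] sides [71. 67. 72. 70.] ang [-165.  104.   17.  -76.]
handle end z75 [ 496. -393.   75.] [ 494. -397.   75.]
bottom corner [ 493. -260.    0.] [ 492. -263.    0.] [ 428. -280.    0.]
glue cap [ 579. -247.  120.] [ 577. -248.  120.] cone top [ 359. -322.  105.] [ 353. -325.  105.]
```

>>> step_arm(plan=[[[366,-139,0,-88,-0.16],[366,-139,0,-88,-0.16],[366,-139,0,-88,-0.16],[366,-139,0,-88,-0.16],[366,-139,0,-88,-0.16],[366,-139,0,-88,-0.16],[366,-139,0,-88,-0.16],[366,-139,0,-88,-0.16]]])

```text
t: 0.77
eef_pos: [442.4, -397.5, 214.5]
tcp_rot: [-3.141, -0.0, 1.29]
ft_force: [-0.1, -0.4, 0.5]
opening: 0.494
grip_force: 0.0
```

>>> step_arm(plan=[[[30,20,0,-26,-0.16],[30,20,0,-26,-0.16],[30,20,0,-26,-0.16],[30,20,0,-26,-0.16],[30,20,0,-26,-0.16],[30,20,0,-26,-0.16],[30,20,0,-26,-0.16]]])

```text
t: 1.35
eef_pos: [468.6, -376.1, 214.5]
tcp_rot: [-3.141, -0.0, 1.734]
ft_force: [-0.7, 0.5, -0.6]
opening: 0.421
grip_force: 0.0
```

>>> step_arm(plan=[[[9,20,0,-5.7,-0.16],[9,20,0,-5.7,-0.16],[9,20,35,-5.7,-0.16],[9,20,70,-5.7,-0.16],[9,20,100,-5.7,-0.16],[9,20,126,-5.7,-0.16],[9,20,126,-5.7,-0.16],[9,20,126,-5.7,-0.16]]])

```text
t: 2.02
eef_pos: [486.4, -363.9, 88.2]
tcp_rot: [-3.14, -0.002, 1.835]
ft_force: [0.7, -0.5, 0.1]
opening: 0.419
grip_force: 0.0
```

```bash
python3 - <<'E'
from h import *
a=env.read_camera("scene");b=env.read_camera("side")
o=np.zeros((450,800,3),np.uint8)
o[:,:400]=cv2.resize(a[60:195,140:260],(400,450));o[:,400:]=cv2.resize(b[90:225,270:390],(400,450))
cv2.imwrite("pics/c2.png",o);print(env.state()["eef_pos"],env.state()["tcp_rot"],env.state()["opening"])
E
```

```text
[ 487.38785887 -364.57317822   90.29004248] [3.14052694e+00 1.83674256e-03 1.83572433e+00] 0.42300620604853467
```

View pics/c2.png

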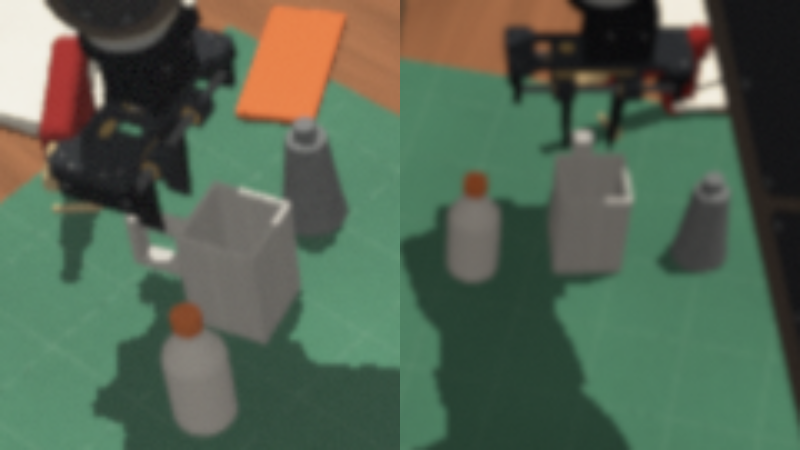

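The fingers stand either side of the handle, centred behind the tin at about (150,210) in the scene crop, and both neighbours are clear. Now I tip it.

>>> step_arm(plan=[[[15,0,0,0,-0.16],[20,0,0,0,-0.16],[26,0,-4,0,-0.16],[32,0,-8,0,-0.16],[38,0,-11,0,-0.16],[45,0,-14,0,-0.16],[53,0,-18,0,-0.16],[60,0,-20,0,-0.16]]])

```text
t: 2.78
eef_pos: [471.0, -305.1, 109.3]
tcp_rot: [3.141, 0.0, 1.837]
ft_force: [0.3, -0.9, 1.5]
opening: 0.424
grip_force: 0.6
```

```bash
python3 - <<'E'
from h import *
a=env.read_camera("scene");b=env.read_camera("side")
o=np.zeros((450,800,3),np.uint8)
o[:,:400]=cv2.resize(a[60:195,140:260],(400,450));o[:,400:]=cv2.resize(b[90:225,270:390],(400,450))
cv2.imwrite("pics/c3.png",o)
E
```

```text
(no output)
```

View pics/c3.png

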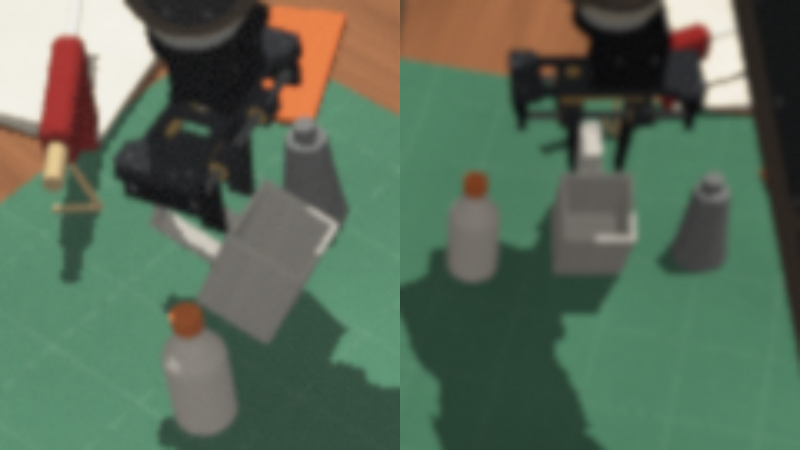

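The tin is tipping cleanly, at about 25–30°. I continue past its balance point.

>>> step_arm(plan=[[[8,0,-3,0,-0.16],[16,0,-5,0,-0.16],[24,0,-6,0,-0.16],[32,0,-6,0,-0.16],[38,0,-6,0,-0.16],[38,0,-6,0,-0.16],[38,0,-6,0,-0.16],[38,0,-6,0,-0.16]]])

```text
t: 3.55
eef_pos: [461.3, -269.4, 114.6]
tcp_rot: [3.142, 0.0, 1.837]
ft_force: [0.4, 0.4, 0.6]
opening: 0.42
grip_force: 0.0
```

```bash
python3 - <<'E'
from h import *
a=env.read_camera("scene");b=env.read_camera("side")
o=np.zeros((450,800,3),np.uint8)
o[:,:400]=cv2.resize(a[75:210,150:270],(400,450));o[:,400:]=cv2.resize(b[100:235,270:390],(400,450))
cv2.imwrite("pics/c4.png",o)
E
```

```text
(no output)
```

View pics/c4.png

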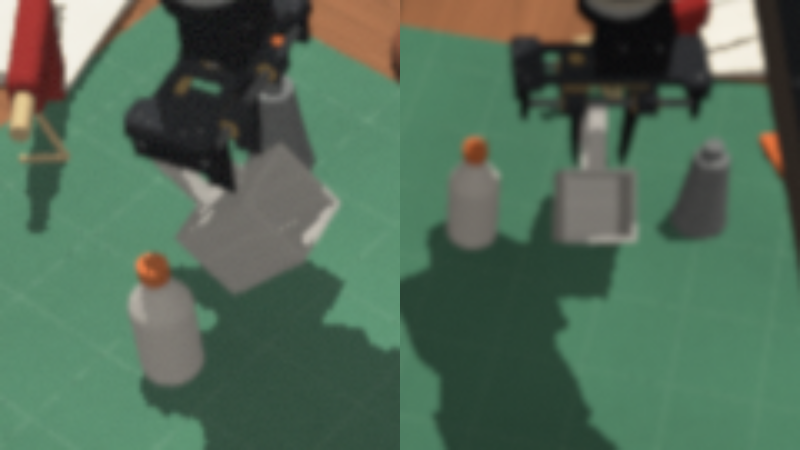

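The tin is at about 45° and still leaning. I push further.

>>> step_arm(plan=[[[8,0,0,0,-0.16],[16,0,0,0,-0.16],[24,0,2,0,-0.16],[32,0,3,0,-0.16],[38,0,3,0,-0.16],[38,0,3,0,-0.16],[38,0,3,0,-0.16],[38,0,3,0,-0.16]]])

```text
t: 4.32
eef_pos: [451.4, -232.8, 111.8]
tcp_rot: [3.141, 0.001, 1.837]
ft_force: [-0.1, 0.4, 0.3]
opening: 0.421
grip_force: 0.0
```

```bash
python3 - <<'E'
from h import *
a=env.read_camera("scene");b=env.read_camera("side")
o=np.zeros((450,800,3),np.uint8)
o[:,:400]=cv2.resize(a[75:210,150:270],(400,450));o[:,400:]=cv2.resize(b[100:235,270:390],(400,450))
cv2.imwrite("pics/c5.png",o)
E
```

```text
(no output)
```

View pics/c5.png

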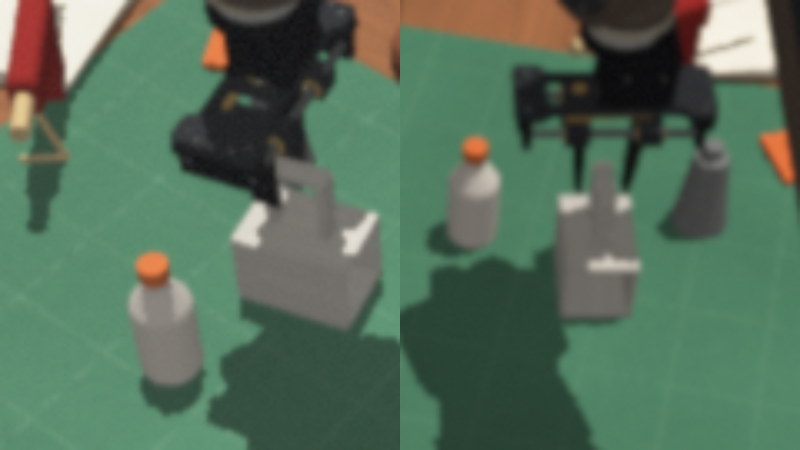

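The tin now lies handle up. In the scene crop its mouth bottom corner is at (345,328) and its underside corner at (237,290). In the side crop the mouth edge runs (560–628,318). I raise the arm, back off and measure.

>>> step_arm(plan=[[[0,0,-25,0,-0.16],[0,0,-55,0,-0.16],[-35,0,-55,0,-0.16],[-70,0,-55,0,-1],[-70,0,-55,0,-1],[-70,0,-55,0,-1],[-70,0,-55,0,-1]]])

```text
t: 5.0
eef_pos: [469.1, -299.9, 166.2]
tcp_rot: [-3.141, -0.001, 1.836]
ft_force: [0.3, 0.2, 0.2]
opening: 0.194
grip_force: 0.0
```

```bash
python3 - <<'E'
from h import *
cs,cd=env.get_calibration("scene"),env.get_calibration("side")
f=lambda x,y:(150+x/3.333-.35,75+y/3.333-.35)
g=lambda x,y:(270+(x-400)/3.333-.35,100+y/3.333-.35)
P=lambda q:q[:2].round()
print("floor mouth near",P(onz(cs,*f(345,328),0)),"side",P(onz(cd,*g(560,318),0)),P(onz(cd,*g(628,318),0)))
print("floor underside near",P(onz(cs,*f(237,290),0)))
print("top: under-near",P(onz(cs,*f(234,240),70)),"mouth near",P(onz(cs,*f(347,268),70)),"mouth far",P(onz(cs,*f(380,212),70)))
print("side top under",P(onz(cd,*g(557,197),70)),P(onz(cd,*g(632,195),70)),"mouth",P(onz(cd,*g(558,270),70)),P(onz(cd,*g(637,268),70)))
print("handle end z135",P(onz(cs,*f(278,158),135)),P(onz(cs,*f(330,180),135)),P(onz(cd,*g(602,163),135)))
a=env.read_camera("scene");b=env.read_camera("side")
o=np.zeros((500,800,3),np.uint8)
o[:,:400]=cv2.resize(a[85:185,190:270],(400,500),interpolation=2);o[:,400:]=cv2.resize(b[115:215,300:380],(400,500),interpolation=2)
cv2.imwrite("pics/c6.png",o)
print(env.state()["eef_pos"],env.state()["opening"])
E
```

```text
floor mouth near [ 467. -159.] side [ 467. -157.] [ 402. -174.]
floor underside near [ 490. -258.]
top: under-near [ 493. -249.] mouth near [ 461. -157.] mouth far [ 398. -175.]
side top under [ 494. -252.] [ 422. -273.] mouth [ 474. -155.] [ 402. -177.]
handle end z135 [ 448. -234.] [ 442. -186.] [ 454. -241.]
[ 469.23277955 -299.37735451  166.438395  ] 0.1105000480215219
```

View pics/c6.png

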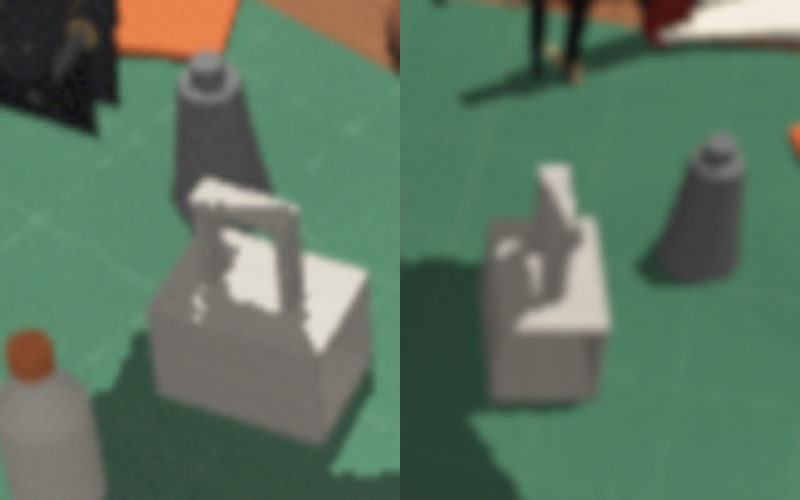

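The tin lies square and handle up: mouth edge mid ≈ (434,-166), underside mid ≈ (458,-261), heading 104°. The arm is aligned behind the handle, so the second tip comes next.

>>> step_arm(plan=[[[15,0,20,0,-1],[30,0,41,0,-1],[42,0,41,0,-1],[50,0,41,0,-1],[57,0,38,0,-1],[64,0,34,0,-1],[71,0,30,0,-1],[78,0,27,0,-1]]])

```text
t: 5.77
eef_pos: [449.3, -224.7, 140.9]
tcp_rot: [3.14, 0.001, 1.837]
ft_force: [0.2, 0.1, -0.7]
opening: 0.005
grip_force: 0.3
```

>>> step_arm(plan=[[[7,0,-3,0,-1],[14,0,-6,0,-1],[22,0,-8,0,-1],[30,0,-10,0,-1]]])

```text
t: 6.1
eef_pos: [440.9, -195.3, 149.9]
tcp_rot: [3.141, 0.0, 1.837]
ft_force: [0.4, -1.4, -0.2]
opening: 0.004
grip_force: 0.3
```

```bash
cat > two.py <<'E'
from h import *
import sys
a=env.read_camera("scene");b=env.read_camera("side")
o=np.zeros((500,800,3),np.uint8)
x,y,X,Y=map(int,sys.argv[2:])
o[:,:400]=cv2.resize(a[y:y+125,x:x+100],(400,500),interpolation=2);o[:,400:]=cv2.resize(b[Y:Y+125,X:X+100],(400,500),interpolation=2)
cv2.imwrite(sys.argv[1],o)
E
python3 two.py pics/c7.png 190 85 290 115
```

```text
(no output)
```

View pics/c7.png

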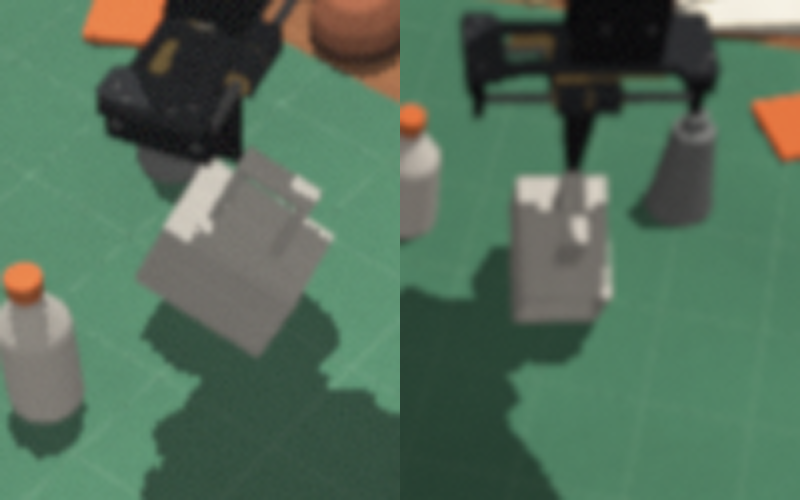

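The tin is partway over, about 25°, with the finger on the handle bar. I continue along the arc.

>>> step_arm(plan=[[[10,0,-1,0,-1],[20,0,0,0,-1],[30,0,1,0,-1],[40,0,3,0,-1],[52,0,5,0,-1],[64,0,9,0,-1],[76,0,13,0,-1],[88,0,18,0,-1]]])

```text
t: 6.87
eef_pos: [417.5, -109.7, 131.1]
tcp_rot: [-3.141, -0.0, 1.837]
ft_force: [0.5, 0.1, -0.1]
opening: 0.005
grip_force: 0.0
```

>>> step_arm(plan=[[[10,0,6,0,-1],[20,0,12,0,-1],[20,0,12,0,-1],[20,0,12,0,-1],[-10,0,-30,0,-1],[-50,0,-60,0,0],[-90,0,-60,0,1],[-110,0,-60,0,1]]])

```text
t: 7.53
eef_pos: [448.3, -220.3, 194.3]
tcp_rot: [3.138, 0.004, 1.837]
ft_force: [-0.2, -0.6, 0.1]
opening: 0.159
grip_force: 0.0
```

```bash
python3 - <<'E'
from h import *
cs,cd=env.get_calibration("scene"),env.get_calibration("side")
ims={n:env.read_camera(n) for n in("scene","side")}
d=np.array([-.25,.968]);q=np.array([.968,.25])
print(env.state()["eef_pos"])
o=[]
for n,c in(("scene",cs),("side",cd)):
    u,v=map(int,proj(c,(425,-130,50)));print(n,u,v)
    o.append(cv2.resize(ims[n][v-55:v+55,u-40:u+40],(400,550),interpolation=2));print("origin",u-40,v-55)
cv2.imwrite("pics/c8.png",np.hstack(o))
E
```

```text
[ 448.4943166  -221.85139711  192.59764152]
scene 270 156
origin 230 101
side 330 193
origin 290 138
```

View pics/c8.png

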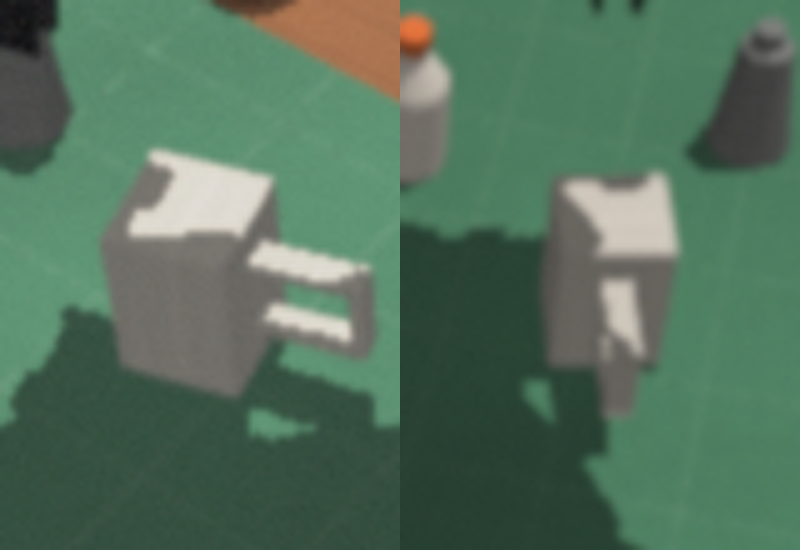

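The tin stands upside down. In the scene crop its top corners are (150,152), (273,180), (103,238) and its bottom corners (120,365), (240,395). In the side crop the bottom edge runs (550–655,365), and the handle points along the travel direction.

```bash
python3 - <<'E'
from h import *
cs,cd=env.get_calibration("scene"),env.get_calibration("side")
f=lambda x,y:(230+x/5-.4,101+y/5-.4)
g=lambda x,y:(290+(x-400)/5-.4,138+y/5-.4)
P=lambda q:q[:2].round()
print("scene top",[P(onz(cs,*f(*p),100)) for p in((150,152),(273,180),(103,238))],"bot",[P(onz(cs,*f(*p),0)) for p in((120,365),(240,395))])
print("side top",[P(onz(cd,*g(*p),100)) for p in((557,177),(663,175),(680,253))],"bot",[P(onz(cd,*g(*p),0)) for p in((550,365),(655,365))])
s=env.state();print(s["eef_pos"],s["tcp_rot"],s["opening"],s["joints"])
E
```

```text
scene top [array([ 406., -181.]), array([ 382., -116.]), array([ 468., -162.])] bot [array([ 468., -157.]), array([445., -92.])]
side top [array([ 465., -162.]), array([ 401., -181.]), array([ 381., -119.])] bot [array([448., -94.]), array([ 383., -111.])]
[ 448.4943166  -221.85139711  192.59764152] [3.13926869 0.00335859 1.83367287] 0.24410791551412958 [-5.91203760e-01  3.40541014e-01  1.88791576e+00 -5.75582641e-04
  9.09077057e-01 -8.53731443e-01]
```

The tin is at (424,-138.5), heading ≈107°. I'll straddle it, hold it at table level without lifting, and slide it around the jar.

>>> step_arm(plan=[[[30,-2,0,-2.4,1],[60,-2,0,-2.4,1],[87,-2,0,-2.4,1],[87,-2,0,-2.4,1],[87,-2,20,-2.4,1],[87,-2,40,-2.4,1],[87,-2,60,-2.4,1],[87,-2,60,-2.4,1]]])

```text
t: 8.3
eef_pos: [421.1, -133.6, 129.2]
tcp_rot: [-3.139, -0.003, 1.879]
ft_force: [0.1, 0.1, -0.3]
opening: 0.801
grip_force: 0.0
```

>>> step_arm(plan=[[[-4,2,0,0,1],[-4,2,0,0,1],[-4,2,0,0,1],[-4,2,0,0,1],[-4,2,0,0,1],[-4,2,0,0,1],[-4,2,0,0,1]]])

```text
t: 8.88
eef_pos: [425.3, -137.0, 131.9]
tcp_rot: [3.141, 0.0, 1.879]
ft_force: [-0.4, 0.3, -0.2]
opening: 1.002
grip_force: 0.0
```

>>> step_arm(plan=[[[0,0,15,0,1],[0,0,30,0,1],[0,0,45,0,1],[0,0,60,0,1],[0,0,75,0,1],[0,0,86,0,1],[0,0,86,0,1],[0,0,86,0,1]]])

```text
t: 9.55
eef_pos: [425.1, -136.9, 45.5]
tcp_rot: [-3.141, -0.001, 1.879]
ft_force: [0.2, 0.0, -1.0]
opening: 0.997
grip_force: 0.0
```

>>> step_arm(plan=[[[0,0,0,0,0.2],[0,0,0,0,0.2],[0,0,0,0,0.2],[0,0,0,0,0.2],[0,0,0,0,0.2],[0,0,0,0,0.2],[0,0,0,0,0.2],[0,0,0,0,0.2]]])

```text
t: 10.22
eef_pos: [425.4, -137.1, 46.0]
tcp_rot: [3.141, 0.001, 1.879]
ft_force: [-1.7, 1.3, 6.5]
opening: 0.741
grip_force: 29.7
```

>>> step_arm(plan=[[[10,5,0,0,0.2],[28,14,0,0,0.2],[50,25,0,0,0.2],[72,36,0,0,0.2],[94,47,0,0,0.2],[116,58,0,0,0.2],[138,69,0,0,0.2],[160,80,0,0,0.2]]])

```text
t: 10.88
eef_pos: [453.3, 40.5, 46.1]
tcp_rot: [3.141, 0.001, 1.879]
ft_force: [-0.4, -4.9, 6.3]
opening: 0.742
grip_force: 29.7
```

>>> step_arm(plan=[[[20,10,0,0,0.2],[40,20,0,0,0.2],[60,30,0,0,0.2],[79,38,0,0,0.2],[79,38,0,0,0.2]]])

```text
t: 11.3
eef_pos: [465.9, 129.2, 46.1]
tcp_rot: [3.14, 0.0, 1.881]
ft_force: [0.8, 5.9, 7.2]
opening: 0.741
grip_force: 29.7
```

>>> step_arm(plan=[[[14,14,0,0,0.2],[29,30,0,0,0.2],[44,45,0,0,0.2],[59,61,0,0,0.2],[74,77,0,0,0.2],[90,93,0,0,0.2],[101,105,0,0,0.2],[101,105,0,0,0.2]]])

```text
t: 11.97
eef_pos: [536.2, 256.7, 46.0]
tcp_rot: [3.139, -0.0, 1.88]
ft_force: [2.5, 5.9, 8.7]
opening: 0.74
grip_force: 29.8
```

>>> step_arm(plan=[[[0,0,0,0,0.9],[0,0,0,0,0.9],[0,0,0,0,0.9],[0,0,0,0,0.9],[0,0,0,0,0.9],[0,0,0,0,0.9],[0,0,0,0,0.9]]])

```text
t: 12.55
eef_pos: [534.6, 254.4, 45.6]
tcp_rot: [-3.141, 0.0, 1.879]
ft_force: [0.3, 0.2, 0.7]
opening: 0.953
grip_force: 0.0
```

>>> step_arm(plan=[[[0,0,-15,0,0.9],[0,0,-35,0,0.9],[0,0,-60,0,0.9],[0,0,-85,0,0.9],[0,0,-120,0,0.9],[-40,0,-150,0,0.9],[-80,0,-150,0,0.9],[-120,0,-150,0,0.9]]])

```text
t: 13.22
eef_pos: [570.6, 143.1, 198.0]
tcp_rot: [3.138, 0.001, 1.881]
ft_force: [1.0, -0.6, 0.3]
opening: 0.95
grip_force: 0.0
```

>>> step_arm(plan=[[[-40,0,0,0,0.9],[-80,0,0,0,0.9],[-120,0,0,0,0.9],[-160,0,0,0,0.9],[-160,0,0,0,0.9]]])

```text
t: 13.63
eef_pos: [620.0, -14.8, 195.3]
tcp_rot: [3.141, 0.001, 1.874]
ft_force: [-0.9, -0.0, -0.4]
opening: 0.952
grip_force: 0.0
```

```bash
python3 - <<'E'
from h import *
y=1.879;d=np.array([np.cos(y),np.sin(y)]);q=np.array([d[1],-d[0]])
for n in("scene","side"):
    c=env.get_calibration(n);i=env.read_camera(n);z=cv2.imread(f"pics/{n}0.png");cv2.imwrite(f"pics/{n}9.png",i)
    h=cv2.cvtColor(i,cv2.COLOR_BGR2HSV)
    m=cv2.inRange(h,(0,0,60),(179,60,185)) & (cv2.absdiff(i,z).max(2)>25).astype(np.uint8)*255
    u,v=map(int,proj(c,(535,255,50)));k=np.zeros_like(m);k[v-50:v+50,u-55:u+55]=255
    K,l,s,ce=cv2.connectedComponentsWithStats(m&k);j=1+s[1:,4].argmax();print(n,"seen",s[j],ce[j].round())
    b=np.array([proj(c,(*(np.array([535,255])+a*35*d+e*35*q),w)) for a in(-1,1) for e in(-1,1) for w in(0,100)])
    print("body expect",b.min(0).round(),b.max(0).round())
    # bystanders: change at their initial places
    for nm,p in dict(jar=(594,126,37),spool=(458,402,30),tape=(707,0,15),mug=(757,-140,45),glue=(578,-246,60),cone=(357,-322,50)).items():
        a,e=map(int,proj(c,p));w=np.s_[e-14:e+14,a-14:a+14]
        g=lambda I:cv2.cvtColor(I[w],6)
        (dx,dy),r=cv2.phaseCorrelate(np.float32(g(z)),np.float32(g(i)));print(nm,round(dx,1),round(dy,1),round(r,2),end="; ")
    print()
E
```

```text
scene seen [ 322  231   97   71 3795] [371. 268.]
body expect [350. 232.] [392. 287.]
jar 5.7 -4.7 -0.05; spool 0.2 0.4 0.88; tape -0.3 -0.0 0.63; mug 0.0 0.0 1.02; glue 0.1 -0.1 0.73; cone 0.5 -4.2 -0.09; 
side seen [ 235  271   64   64 2915] [271. 303.]
body expect [249. 270.] [278. 313.]
jar -31.2 28.8 -0.01; spool -0.2 0.2 1.06; tape -0.0 -0.4 0.66; mug 0.1 0.3 0.77; glue 1.6 0.4 0.25; cone -0.1 -0.4 0.71;
```

>>> step_arm(plan=[[[-40,-10,0,0,0.9],[-80,-30,0,0,0.9],[-120,-50,0,0,0.9],[-160,-70,0,0,0.9],[-200,-90,0,0,0.9],[-240,-110,0,0,0.9],[-280,-130,0,0,0.9],[-310,-150,0,0,0.9]]])

```text
t: 14.4
eef_pos: [572.6, -337.7, 195.7]
tcp_rot: [3.141, -0.0, 1.881]
ft_force: [1.0, -0.4, -0.8]
opening: 0.951
grip_force: 0.0
```

```bash
python3 - <<'E'
from h import *
print(env.state()["eef_pos"])
for n in("scene","side"):
    c=env.get_calibration(n);i=env.read_camera(n);z=cv2.imread(f"pics/{n}0.png")
    h=cv2.cvtColor(i,cv2.COLOR_BGR2HSV)
    u,v=map(int,proj(c,(535,255,50)))
    # non-green, non-bright: tin sides;  print V map coarse around the tin
    for r in range(v-40,v+48,4): print(n,r,"".join("g" if (35<h[r,x,0]<95 and h[r,x,1]>70) else "W" if h[r,x,2]>190 else "o" if h[r,x,2]>140 else "." for x in range(u-54,u+56,2)))
    print("u0",u-54)
    a,e=map(int,proj(c,(594,126,37)));w=np.s_[e-22:e+22,a-22:a+22]
    t=cv2.matchTemplate(i[e-32:e+32,a-32:a+32],z[e-16:e+16,a-14:a+14],cv2.TM_CCOEFF_NORMED);m=cv2.minMaxLoc(t);print("jar",m[1],np.array(m[3])-[18,16])
E
```

```text
[ 572.64091825 -337.65976954  195.73285472]
scene 220 ggggggggggggggggggggggggggggggggggggggggggggggggggggggg
scene 224 ggggggggggggggggggggggggggggggggggggggggggggggggggggggg
scene 228 ggggggggggggggggggggggggggggggggggggggggggggggggggggggg
scene 232 gggggggggggggg....ggggggggggggggggggggggggggggggggggggg
scene 236 ..ggggggggggg..oooooo...oWWWo..gggggggggggggggggggggggg
scene 240 ....ggggggggg.ooooooooooWWWWWWWWWWooggggggggggggggggggg
scene 244 ....gggggggg.ooooooooooWWWWWWWWWWWWWWWWWggggggggggggggg
scene 248 ....ggggggg.ooooooooooWWWWWWWWWWWWWWWWWWWoggggggggggggg
scene 252 ....gggggg.ooooooooooWWWWWWWWWWWWWWWWWWWWWWWWWWoggggggg
scene 256 ....ggggg.oooooooooooWWWWWWWWWWWWWWWWWWWWWWWWWWWggggggg
scene 260 ....gggg..oooooooooo..oWWWWWWWWWWWWWWoWWWWWWWWWoggggggg
scene 264 ...ggggg.ooooooooooo........oWWWWWWWooWWWWWWWWWWogggggg
scene 268 .gggggg.oooooooooWWo..............oooWWWWooWWWWWWWWoggg
scene 272 gggggg.oooooooWWWWW..................oWWWWWWWo..ooWgggg
scene 276 ggggg.ooooWWWWWWWWW.....................ooWWWWWW..ggggg
scene 280 ggggoWWWWWWWWWWWWWW...............ooooWWWWo...o..gggggg

[... 1197 characters left out ...]
....gggggggggg
side 299 ggggggggggggoWWW..................WWWWWWWWWo.gggggggggg
side 303 ggggggggggggoWWW.........oWWW.....WWWWWWWWWWogggggggggg
side 307 ggggggggggggoWWW.........oWWW.....WWWWWWWWWWogggggggggg
side 311 ggggggggggggoWWW.........oWWW.....WWWWWWWWWWWgggggggggg
side 315 ggggggggggggoWWW.........oWWWo.ooWWWWWWWWWWWWgggggggggg
side 319 ggggggggggggoWWWoooooo...oWWWWWWWWWWWWWWWWWWWgggggggggg
side 323 ggggggggggggWWWWWWWWWW...oWWWWWWWWWWWWWWWWWWWgggggggggg
side 327 ggggggggggggWWWWWWWWWW.......WWWWWWWWWWWWWWWWoggggggggg
side 331 gggggggggggggoo..gggggggg.....ggggggggggggggggggggggggg
side 335 ggggggggggggggggggggggggggggggggggggggggggggggggggggggg
u0 209
jar 0.5696269273757935 [1 6]
```

```bash
python3 - <<'E'
from h import *
for n,b in(("scene",(230,275,292,330)),("side",(230,272,240,276))):
    i=env.read_camera(n);z=cv2.imread(f"pics/{n}0.png")
    for r in range(b[0],b[1],3):
        print(n,r,*("".join("g" if (35<p[0]<95 and p[1]>70) else "W" if p[2]>170 else "o" if p[2]>120 else "." for p in cv2.cvtColor(I,cv2.COLOR_BGR2HSV)[r,b[2]:b[3]]) for I in(z,i)))
E
```

```text
scene 230 gggggggggggggggggggggggggggggggggggggg gggggggggggggggggggggggggggggggggggggg
scene 233 gggggggggggggggggggggggggggggggggggggg ggggggggggggggggg..ggggggggggggggggggg
scene 236 ggggggggggooWWWWWWWWWWWWWWoggggggggggg gggggggggg..................gggggggggg
scene 239 ggggggggoWWWWWWWWWWWWWWWWWWWWogggggggg gggggggg......................gggggggg
scene 242 gggggggoWWWWWWWWWWWWWWWWWWWWWWoggggggg ggggggg.oo.....................ggggggg
scene 245 gggggggoWWWWWWWWWWWWWWWWWWWWWWoggggggg gggggg..WWWo....................gggggg
scene 248 ggggggooooWWWWWWWWWWWWWWWWWWWooggggggg gggggg.oooWWo...................gggggg
scene 251 ggggggooo..ooWWWWWWWWWWWWooo.ooggggggg gggggg.oo..ooWoooo...........o..gggggg
scene 254 ggggggooooo................ooooggggggg gggggg..ooo.................oo..gggggg
scene 257 ggggggo....ooo...........oo.oooggggggg gggggg.....oooo........oooo....ggggggg
scene 260 ggggggo.......................gggggggg ggggggo........................ggggggg
scene 263 ggggggg.......................gggggggg ggggggg.......................gggggggg
scene 266 gggggggg....................gggggg
[... 681 characters left out ...]
ggggggo....................ggggggggg
side 248 ggggggg..oooooooooooooo..ooggggggggg ggggggg.....................gggggggg
side 251 ggggggg.................oooggggggggg ggggggg.................oo..gggggggg
side 254 ggggggg....................ggggggggg ggggggg.............oooo....gggggggg
side 257 ggggggg....................ggggggggg ggggggg.....................gggggggg
side 260 gggggggg..................gggggggggg gggggggg...................ggggggggg
side 263 gggggggggg.............ggggggggggggg gggggggggg..............gggggggggggg
side 266 gggggggggggggggggggggggggggggggggggg gggggggggggggggggggggggggggggggggggg
side 269 gggggggggggggggggggggggggggggggggggg gggggggggggggggggggggggggggggggggggg
```

The jar hasn't moved: its lid is only in shadow now. I'm handing the job in.

```bash
python3 -c "
from cell import env
print(env.job_done())"
```

```text
the job is handed in; nothing more can be done
None
```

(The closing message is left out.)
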